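# Open the organizer lid onto its sprung stop and put the U-bolt away

## Task

Swing the orange organizer's lid up and over until it meets the rubber stop behind it, and lean it firmly but gently on the stop for about a second (around 8 N on the rubber) so that it stays resting there when you let go. Then put the U-bolt from the bench flat in the tray beside its mate, and leave the lid against the stop and the awl and corner bracket where they are.

Things in the scene. Friction and masses are not known exactly. Their poses are not given: they have to be found in the camera images.
- hinge (a point): Middle of the lid's hinge line, on the far top rim of the orange organizer (fixed to the bench, 130 mm deep, 230 mm wide, rim 96 mm and hinge line 100 mm above the bench). Axes are the organizer's: x from its drawer fronts to its back, y along the hinge line, z up. It is turned up to 17 degrees.
- tray (a point): Centre of the floor of the organizer's tray under the lid, 57 mm above the bench; axes as hinge. Inside 120 mm (x) by 220 mm (y), rim 39 mm above this floor, walls 5 mm. An identical second U-bolt (the mate) lies in the half towards +y, about 58 mm from the tray's centre; the half towards -y is empty.
- lid: The lid: clear 6 mm panel in an 8 mm orange frame, 230 mm wide, reaching 130 mm from the hinge. Origin on the hinge line at mid-width and mid-thickness; the panel runs along its own -x, its z is the outer face's normal. 0.25 kg. The hinge is stiff (0.25 N m of friction, about 1.6 N at the tab): the lid stays at any angle.
- lid_angle (a joint): Hinge angle of the lid in rad: 0 flat shut, pi/2 upright, growing as it swings over to the back. It starts ajar, at 0.15 to 0.5. The rubber stop first touches it somewhere from 1.79 to 2.03: different each time and not measured, to be felt.
- tab (a point): Grip point in the black tab in the middle of the lid's free edge, in the plane of the lid, 160 mm from the hinge line. The tab is 20 mm wide (along the hinge line), 12 mm thick, ends 178 mm from the hinge line. Pinched by its sides from above, it pivots between the fingers while the lid is swung all the way. Axes: the lid's.
- stop_bracket: Fixed steel bracket behind the organizer; its screw carries an 18 mm round rubber nose pointing to -x. Origin on the plate's front face at nose height, 75 mm above, 64 mm behind the hinge line. The nose tip stands 22 to 44 mm off it, meets the lid about 80 mm from the hinge and gives 1 mm per 2.5 N. Press it with 4 to 15 N, never more; at the tab that is half as much, plus hinge friction.
- ubolt_center (a point): Centre of the galvanized U-bolt lying flat on the bench, 6 mm above what it lies on. 12 mm round bar, 82 mm long along its x (bow towards +x, open ends towards -x), 52 mm wide over its two legs along y. At its centre it can be pinched across both legs. 0.12 to 0.23 kg.
- awl: Bystander: walnut handled awl, 165 mm long, lying on the bench; origin under the front end of its handle.
- bracket: Bystander: zinc corner bracket, legs 60 mm, 30 mm wide, standing on one leg; origin under its standing leg's centre.
Things that resemble listed ones, but are neither listed nor needed, are in the scene too. What is shaped like the part that bears ubolt_center but yellow is not meant.

How it is judged:
By the outcome, as a careful person would: the job done as asked, in the order asked, and still so for the second after the job is handed in, with the robot touching nothing.
It also fails if it takes over 72 s, if anything falls off the work surface, if the arm or the gripper's body presses on something with over 40 N, if the wrist force passes 120 N, or if a joint passes its speed limit or range.

## Robot

A 7-joint arm with a two-finger parallel gripper is mounted at the origin on the work surface. World frame = base frame: x ahead of the robot, y to its left, z up, the work surface at z = 0. Lengths are in m, angles in rad, forces in N, time in s.
With the tool pointing down it reaches from about 0.35 to 0.9 m from the base axis. Payload 8.1 kg.
Tool frame: the origin (TCP) lies on the centre line of the jaws, within the pads' length; the fingertips stand 19 mm ahead of it and the grasp point (between the pads) is the TCP; z points along the fingers, y is the line along which they close (so a half turn about z gives the same grasp; the last joint's range is limited). The gripper opens to 85 mm and grips with 20 to 120 N. Pads are 22 mm wide; open, the fingers measure 114 mm over their backs; the gripper's body (76 mm by 85 mm) begins 54 mm behind the grasp point. The pads swing forward as they close: fully open they stand 13 mm farther back than shut.
Start: joints at [1.003, 0.434, 0.025, 1.573, -0.012, 1.134, -0.075], TCP at [0.28, -0.559, 0.221] pointing down, gripper open.
Joint ranges: [-2.62, 2.62], [-0.44, 2.09], [-1.27, 1.32], [0.08, 2.57], [-1.32, 4.46], [0.12, 2], [-2.74, 2.74]. Speed limits (rad/s): [2.22, 2.22, 3.01, 3.01, 3.14, 3.14, 3.14].

## Interface

Orientations are given as a rotation vector (axis times angle).
In Python, from plant import ctrl, imaging, ticket, recognise, tip_of gives the robot as it stands.
- The arm moves only by the shell command python3 -m pendant 'ROWS' [OPENING] [FORCE]. ROWS is JSON, a list of rows, each an object with "travel": the shift along the tool's x, y, z in units of 0.1 m (1.0 is 0.1 m), a list of three; "roll": the turn about the tool's z in units of 90 degrees (1.0 is 90 degrees). In form: [{"travel": [tx, ty, tz], "roll": roll}, ...]. A call has 1 to 8 rows; each row is the pose to reach, as a shift and turn from the pose commanded when the call began, along the tool's axes at that moment; what a row does not reach only later rows make up. A row lasts 1/10 s, in which the tool goes at most 50 mm and 8.59 degrees, less where a joint would pass 70% of its speed; a pose out of reach is approached as far as the arm can. A call with a number of a shift or a turn outside -1 to 1 is refused whole. A call with a gripper value outside its range is refused whole. OPENING is the opening, from -1 (shut) to 1 (fully open), set as the call begins (- or left out, the last holds). The fingers move at their own pace and stop on an object; FORCE is the grip in N (left out, the last holds). Time passes only in rows, so rows that repeat a pose let the fingers close. It gives the time, the measured TCP pose, the force, the opening and the grip force at its end, in the units of the state.
- ctrl.state(): the state, without advancing time (a new reading comes with each control period).
- imaging.grab_frame(name): name is "scene" or "top"; returns a dict with "image" (384x512x3 uint8, blue, green, red), "range_z" (384x512 float32, m along the optical axis (not along the pixel's ray), 0 where there is no reading), "intrinsics" (3x3 intrinsics, pixels), "D" ([k1, k2, p1, p2, k3] as OpenCV has them; the pictures are not rectified), "rvec" (rotation vector, rad) and "tvec" (3), from world to camera coordinates, as OpenCV has them. Camera axes: x right, y down, z forward; pixel columns grow to the right and rows downward; lengths in m; the calibration is good to about 2 mm. A picture is of the moment at which its call begins.
- ticket.close_job(): hands the job in; it is judged then, once.
Trained networks look in a picture, given as the dict that the camera call returned (one of the last four; its "shot" number tells which), for a name from the list of things; names that differ only in an ending like _2 or _b are one class to them, and where a whole thing is asked for, a point or a joint stands for the part that bears it (a point fixed in the world has none). Each returns a list of dicts, best first, with "conf" (0 to 1); they miss things now and then, are a little off and sometimes report something else, mostly with a low value. They report only what shows in the picture. A call takes as long as a camera call. They do not tell look-alikes from the thing itself.
- recognise(picture, thing): "extent" ([centre column, centre row, width, height] in pixels, round what is visible of it).
- tip_of(picture, thing): "point" ([column, row] in pixels: a listed point, or the origin of a listed thing).
The state is a dict: "t": time; "joints": joint angles; "qvel": joint speeds; "joint_torque": joint torques, N m; "ee_pos": TCP position; "eef_rot": TCP orientation; "wrist_force": force on the tool from outside, world axes, zero at the start; "moment": the same for the moment, N m; "finger_gap": finger opening in m; "finger_force": force on a finger pad.
Only numpy, scipy, OpenCV 4.12 (cv2) and the standard library are available. Lean on these libraries where they do the work, as an engineer would, in place of code of your own. Each camera call takes 0.05 s, during which the arm holds its last target. There are 200 camera calls.

## Working session

There is one attempt and no reset: what is moved stays moved. The work goes in short steps, Python scripts to look and compute and a shell command to move; the robot and the scene stay as the last step left them, time stands still between calls to the robot, and variables do not carry over. Pictures are saved under pics/ and viewed, at most 10 in all, crops included, and the job is handed in when it is done.

```bash
ls; mkdir -p pics; cat > h.py <<'E'
import numpy as np, cv2, json
from scipy.spatial.transform import Rotation as R
from plant import ctrl, imaging, ticket, recognise, tip_of
def ray(f,px):
    n=cv2.undistortPoints(np.array([[px]],float),f["intrinsics"],np.array(f["D"],float))[0,0]
    Rm=cv2.Rodrigues(np.array(f["rvec"],float))[0]; t=np.array(f["tvec"],float).ravel()
    return -Rm.T@t, Rm.T@np.array([n[0],n[1],1.]), (n,Rm,t)
def depth_pt(f,px):
    o,d,_=ray(f,px); c,r=int(round(px[0])),int(round(px[1]))
    z=f["range_z"][max(r-1,0):r+2,max(c-1,0):c+2]; z=z[z>0]
    return o+d*np.median(z) if len(z) else None
def at_z(f,px,z):
    o,d,_=ray(f,px); return o+d*(z-o[2])/d[2]
def proj(f,P):
    return cv2.projectPoints(np.array(P,float).reshape(-1,3),np.array(f["rvec"],float),np.array(f["tvec"],float),f["intrinsics"],np.array(f["D"],float))[0][:,0]
E
cat > look.py <<'E'
from h import *
import sys
F={n:imaging.grab_frame(n) for n in("scene","top")}
for n,f in F.items(): cv2.imwrite(f"pics/{sys.argv[1]}_{n}.png",f["image"])
np.set_printoptions(precision=4,suppress=True)
if len(sys.argv)>2:
  for n,f in F.items():
    for th in sys.argv[2].split(","):
      for r in tip_of(f,th)[:3]: print(n,th,"pt",np.round(r["point"],1),round(r["conf"],2),depth_pt(f,r["point"]))
E
python3 look.py a hinge,tray,lid,tab,stop_bracket,ubolt_center,awl,bracket; python3 -c "
from h import *;print(ctrl.state())"
```

```text
pics
scene hinge pt [288.8 208.5] 0.66 [0.6664 0.0887 0.1619]
scene lid pt [288.8 208.1] 0.7 [0.6659 0.0887 0.1626]
scene tab pt [280.1 166. ] 0.75 [0.4518 0.1009 0.1374]
scene stop_bracket pt [292.8 200.8] 0.69 [0.6649 0.097  0.1819]
scene ubolt_center pt [143.5 233.8] 0.58 [ 0.54   -0.2856  0.001 ]
scene ubolt_center pt [158.3 203.2] 0.49 [ 0.4111 -0.2606  0.0043]
scene ubolt_center pt [292.1 199.1] 0.4 [0.6642 0.0953 0.1863]
scene awl pt [144.8 230.6] 0.69 [ 0.5281 -0.2837  0.0018]
scene awl pt [355.3 189. ] 0.58 [0.4011 0.3509 0.0023]
scene bracket pt [132.1 283.9] 0.39 [ 0.8433 -0.2279  0.1553]
top hinge pt [221.7 167.4] 0.88 [0.6101 0.0984 0.0509]
top lid pt [218.4 170. ] 0.66 [0.5954 0.1029 0.1048]
top tab pt [218.1 231. ] 0.96 [0.4368 0.0994 0.1373]
top stop_bracket pt [217.  143.5] 0.94 [0.6498 0.1004 0.1818]
top ubolt_center pt [312.5 190.6] 0.82 [ 0.55   -0.1641  0.0001]
top ubolt_center pt [341.4 233.4] 0.76 [ 0.4251 -0.2478 -0.0001]
top ubolt_center pt [356.3 192.3] 0.51 [ 0.5454 -0.2944 -0.0008]
top awl pt [131.8 247.1] 0.79 [0.3852 0.3566 0.015 ]
top bracket pt [353.5 139.8] 0.57 [ 0.7014 -0.288   0.0051]
{'t': 0.9, 'joints': array([ 1.00343691,  0.43446313,  0.02498034,  1.57321215, -0.01159487,
        1.13402311, -0.07508832]), 'qvel': array([-0.00064066,  0.00108645,  0.00224126, -0.00010404,  0.00010853,
       -0.00131704, -0.00124105]), 'joint_torque': array([-2.84454001e-05, -6.70272374e+01,  1.02316082e+00, -3.16564822e+01,
        1.51697639e-02,  2.30917743e-03, -1.21273189e-06]), 'ee_pos': array([ 0.28011335, -0.5587134 ,  0.22144082]), 'eef_rot': array([3.05713093e+00, 7.23399030e-01, 7.54366730e-06]), 'wrist_force': array([ 0.44341484,  0.22995629, -0.6120013 ]), 'moment': array([ 0.00460044, -0.02208229,  0.00610075]), 'finger_force': 0.0, 'finger_gap': 0.08508980519936195}
```

```bash
python3 -c "
import cv2
t=cv2.imread('pics/a_top.png');s=cv2.imread('pics/a_scene.png')
cv2.imwrite('pics/a1.png',cv2.resize(t[60:330,70:430],None,fx=2.2,fy=2.2)[:600,:800])
cv2.imwrite('pics/a2.png',cv2.resize(s,None,fx=1.5,fy=1.5))"
```

```text
(no output)
```

View pics/a1.png

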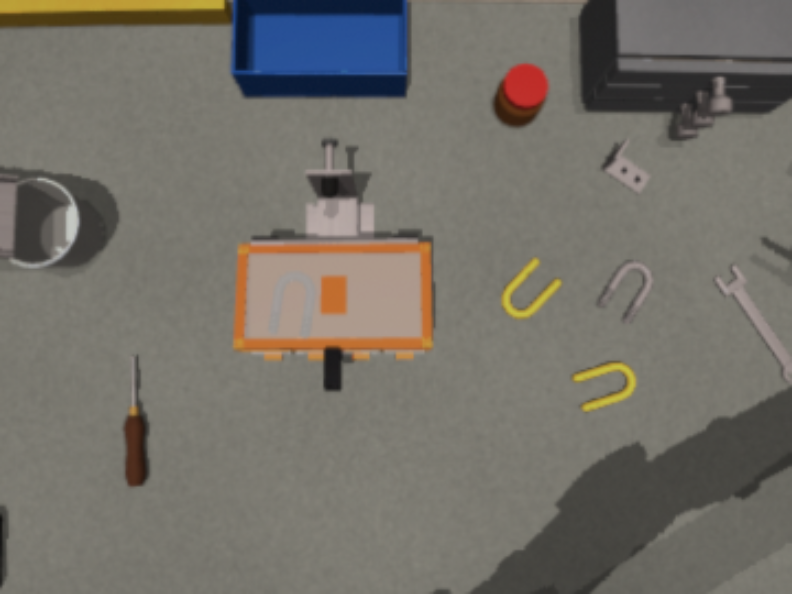

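View pics/a2.png

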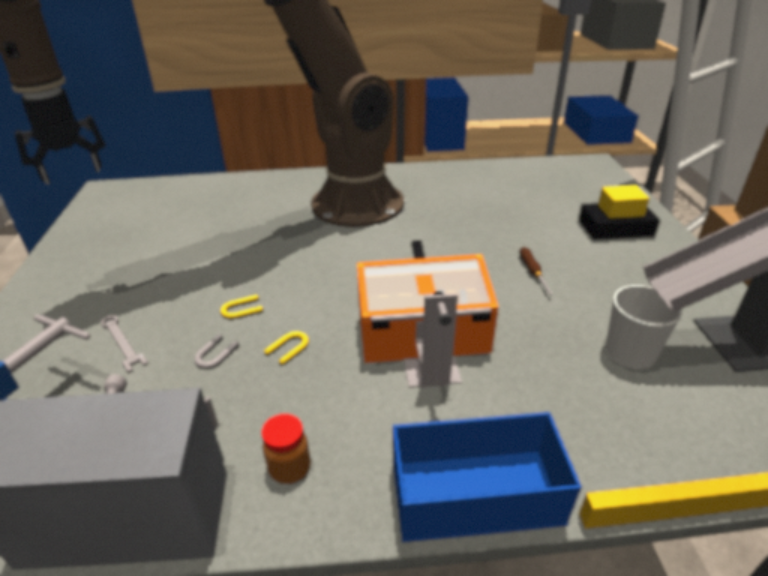

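The top view (crop /2.2 + offset) shows the organizer with its tab at about (221,228) and its mate U-bolt in the tray's left half, which is +y. U-bolt candidates:
- Galvanized on the bench at (354,192). This is the one I want.
- Yellow at (311,191), a decoy.
- Yellow at (346,235), a decoy.
- Grey in the tray at (203,198), which is the mate.

The wrench at (415,208) is not shaped like it. Next I measure the organizer, lid, tab and U-bolt.

```bash
cat > m.py <<'E'
from h import *
np.set_printoptions(precision=4,suppress=True)
def cloud(f):
    h,w=f["range_z"].shape; v,u=np.mgrid[:h,:w]
    n=cv2.undistortPoints(np.stack([u,v],-1).reshape(-1,1,2).astype(float),f["intrinsics"],np.array(f["D"],float))[:,0]
    z=f["range_z"].reshape(-1,1); Rm=cv2.Rodrigues(np.array(f["rvec"],float))[0]
    P=(np.c_[n,np.ones(len(n))]*z-np.array(f["tvec"],float).ravel())@Rm
    P[z[:,0]==0]=np.nan; return P.reshape(h,w,3)
E
cat > m1.py <<'E'
from m import *
f=imaging.grab_frame("top"); P=cloud(f); hsv=cv2.cvtColor(f["image"],cv2.COLOR_BGR2HSV)
o=(hsv[...,0]<18)&(hsv[...,0]>5)&(hsv[...,1]>170)&(hsv[...,2]>120)&(P[...,2]>.085)&(abs(P[...,0]-.54)<.15)&(abs(P[...,1]-.1)<.17)
Q=P[o]; print(len(Q),Q.min(0),Q.max(0))
r=cv2.minAreaRect(Q[:,:2].astype(np.float32)); print("rect",r); B=cv2.boxPoints(r); print(B)
A=np.c_[Q[:,:2],np.ones(len(Q))]; c=np.linalg.lstsq(A,Q[:,2],rcond=None)[0]; res=Q[:,2]-A@c
k=abs(res)<.008; c=np.linalg.lstsq(A[k],Q[k,2],rcond=None)[0]; print("plane",c,"slope ang",np.arctan(np.hypot(*c[:2])),"dir deg",np.degrees(np.arctan2(-c[1],-c[0])), np.std(Q[k,2]-A[k]@c))
b=(hsv[...,2]<60)&(abs(P[...,0]-.44)<.05)&(abs(P[...,1]-.1)<.04)&(P[...,2]>.1); T=P[b]; print("tab",len(T),T.mean(0),T.min(0),T.max(0))
# u-bolt
def ub(c,lo=.004,rad=.07):
    m=(np.hypot(P[...,0]-c[0],P[...,1]-c[1])<rad)&(P[...,2]>lo+c[2])&(P[...,2]<.02+c[2]); v,u=np.where(m); 
    r=cv2.minAreaRect(P[m][:,:2].astype(np.float32)); print("ub",m.sum(),r,P[m].mean(0),u.mean(),v.mean()); return m
ub((.545,-.29,0))
for th in ("ubolt_center","bracket","awl"): print(th,[(np.round(r["extent"]),round(r["conf"],2)) for r in recognise(f,th)[:4]])
x=f["image"][165:220,320:390]; cv2.imwrite("pics/c1.png",cv2.resize(x,None,fx=8,fy=8,interpolation=cv2.INTER_CUBIC))
E
python3 m1.py
```

```text
968 [ 0.469  -0.0197  0.1018] [0.5957 0.2079 0.134 ]
rect ((0.5306679010391235, 0.09354870021343231), (0.12403569370508194, 0.2290799915790558), 1.5629621744155884)
[[ 0.4655  0.2064]
 [ 0.4718 -0.0226]
 [ 0.5958 -0.0193]
 [ 0.5895  0.2097]]
plane [-0.1972 -0.005   0.2221] slope ang 0.19477777848606173 dir deg 1.4460165115802415 0.001645435710858363
tab 136 [0.4451 0.0931 0.136 ] [0.4243 0.0843 0.1297] [0.4669 0.1024 0.1423]
ub 282 ((0.5486667156219482, -0.2889113128185272), (0.1310701221227646, 0.11463707685470581), 21.824087142944336) [ 0.5502 -0.2886  0.01  ] 355.39716312056737 190.41489361702128
ubolt_center [(array([311., 190.,  23.,  31.]), 0.79), (array([354., 192.,  25.,  33.]), 0.68), (array([342., 237.,  28.,  26.]), 0.54)]
bracket [(array([354., 137.,  19.,  21.]), 0.74)]
awl [(array([129., 258.,   7.,  46.]), 0.85)]
```

View pics/c1.png

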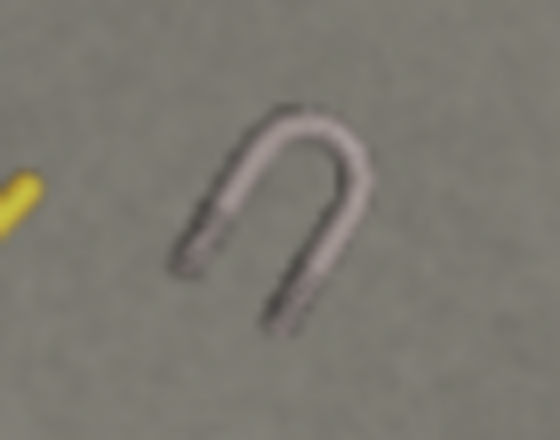

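The crop confirms the choice: a grey galvanized U-bolt, bow up-right, legs ending at about crop (185,265) and (280,325). The organizer's yaw is about 1.5°, the hinge is near (0.594,0.095,0.100), and the lid is at about 0.195 rad. I'm moving over the tab now.

```bash
python3 -m pendant '[{"travel":[0.28,-0.33,0],"roll":0.09},{"travel":[0.56,-0.67,0],"roll":0.18},{"travel":[0.84,-1.0,0],"roll":0.279},{"travel":[0.84,-1.0,0],"roll":0.279}]' 1 30
python3 -m pendant '[{"travel":[0.2,-0.5,0],"roll":0},{"travel":[0.47,-1.0,0],"roll":0},{"travel":[0.47,-1.0,0],"roll":0}]'
python3 -m pendant '[{"travel":[0.2,-0.5,0],"roll":0},{"travel":[0.47,-1.0,0],"roll":0},{"travel":[0.47,-1.0,0],"roll":0}]'
python3 -m pendant '[{"travel":[0.2,-0.5,0],"roll":0},{"travel":[0.47,-1.0,0],"roll":0},{"travel":[0.47,-1.0,0],"roll":0}]'
python3 -m pendant '[{"travel":[0,-0.5,0],"roll":0},{"travel":[0,-1.0,0],"roll":0},{"travel":[0,-1.0,0],"roll":0}]'
```

```text
t: 1.5
ee_pos: [0.3129, -0.4259, 0.2215]
eef_rot: [-3.138, -0.042, -0.002]
wrist_force: [0.6, -0.4, 0.2]
finger_gap: 0.0852
finger_force: 0.0
t: 1.8
ee_pos: [0.3574, -0.3257, 0.2217]
eef_rot: [-3.139, -0.053, -0.002]
wrist_force: [0.0, 0.6, -0.1]
finger_gap: 0.0856
finger_force: 0.0
t: 2.1
ee_pos: [0.4016, -0.2246, 0.2218]
eef_rot: [-3.14, -0.053, -0.003]
wrist_force: [0.2, -0.4, -0.3]
finger_gap: 0.0851
finger_force: 0.0
t: 2.4
ee_pos: [0.4458, -0.1235, 0.2218]
eef_rot: [-3.14, -0.053, -0.003]
wrist_force: [0.1, -0.3, 0.2]
finger_gap: 0.0856
finger_force: 0.0
t: 2.7
ee_pos: [0.441, -0.0225, 0.2217]
eef_rot: [-3.139, -0.056, -0.001]
wrist_force: [0.4, -1.0, 0.7]
finger_gap: 0.0852
finger_force: 0.0
```

```bash
python3 -m pendant '[{"travel":[0,-0.5,0],"roll":0},{"travel":[0,-1.0,0],"roll":0},{"travel":[0,-1.0,0],"roll":0},{"travel":[0,-1.0,0],"roll":0},{"travel":[0,-1.0,0],"roll":0}]'; python3 look.py b tab; python3 -c "
from h import *; s=ctrl.state(); print(s['ee_pos'],s['eef_rot'],s['joints'])"
```

```text
t: 3.2
ee_pos: [0.4385, 0.0701, 0.2213]
eef_rot: [3.141, 0.039, -0.0]
wrist_force: [0.3, -1.1, 0.4]
finger_gap: 0.0855
finger_force: 0.0
scene tab pt [277.2 165.1] 0.86 [0.4455 0.0937 0.1368]
[0.43830741 0.07056113 0.22137563] [ 3.14101661e+00  3.82203110e-02 -8.55708714e-05] [-0.00808507  0.16210966 -0.30855018  1.96949698  0.05797492  1.01842269
 -1.88975071]
```

```bash
python3 -m pendant '[{"travel":[-0.01,-0.22,0],"roll":0},{"travel":[-0.01,-0.22,0.3],"roll":0},{"travel":[-0.01,-0.22,0.6],"roll":0},{"travel":[-0.01,-0.22,0.9],"roll":0},{"travel":[-0.01,-0.22,0.9],"roll":0},{"travel":[-0.01,-0.22,0.9],"roll":0}]'
python3 -m pendant '[{"travel":[0,0,0],"roll":0},{"travel":[0,0,0],"roll":0},{"travel":[0,0,0],"roll":0},{"travel":[0,0,0],"roll":0},{"travel":[0,0,0],"roll":0},{"travel":[0,0,0],"roll":0},{"travel":[0,0,0],"roll":0},{"travel":[0,0,0],"roll":0}]' -1 30
python3 look.py c
```

```text
t: 4.0
ee_pos: [0.4366, 0.0935, 0.1318]
eef_rot: [3.141, 0.041, -0.001]
wrist_force: [0.7, 0.4, 1.1]
finger_gap: 0.0853
finger_force: 0.0
t: 4.8
ee_pos: [0.4365, 0.0938, 0.1314]
eef_rot: [3.141, 0.042, -0.0]
wrist_force: [0.4, 0.5, -0.3]
finger_gap: -0.0
finger_force: 0.0
```

```bash
python3 -c "
import cv2,numpy as np
s=cv2.imread('pics/c_scene.png')[80:260,180:400];t=cv2.imread('pics/c_top.png')[120:300,130:350]
cv2.imwrite('pics/c2.png',cv2.resize(np.hstack([s,t]),None,fx=1.8,fy=1.8))"
```

```text
(no output)
```

View pics/c2.png

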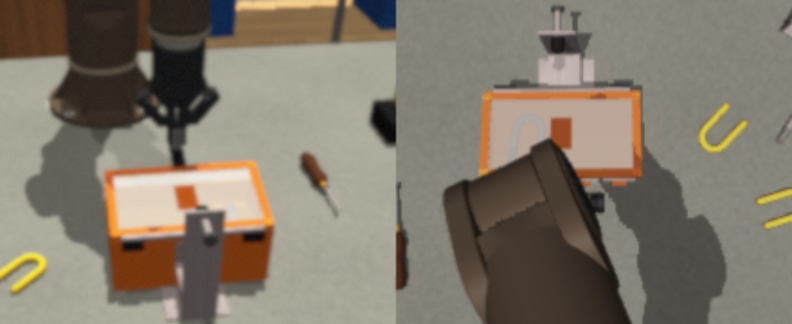

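The scene half shows the fingers shut right at the tab (crop (178,148)), with a gap of 0, so the tab is not between the pads. I'll take a close crop to see which way I missed.

```bash
cat > p.py <<'E'
from m import *
f=imaging.grab_frame("scene"); P=cloud(f); s=ctrl.state()
g=proj(f,[s["ee_pos"],s["ee_pos"]-[0,0,.019],[.5937-.157,.092,.131],[.5937-.1747,.0915,.1345],[.594,.095,.1]]); print(np.round(g,1))
im=f["image"].copy(); c0,r0=245,120
x=cv2.resize(im[r0:r0+75,c0:c0+100],None,fx=8,fy=8,interpolation=cv2.INTER_CUBIC)
for k,p in enumerate(g): cv2.circle(x,tuple(int(v) for v in ((p-[c0,r0])*8)),4,[(0,0,255),(0,255,255),(0,255,0),(255,0,0),(255,0,255)][k],-1)
cv2.imwrite("pics/d1.png",x)
hsv=cv2.cvtColor(im,cv2.COLOR_BGR2HSV)
for r in range(146,180,2): print(r,[(c,np.round(P[r,c],3).tolist(),int(hsv[r,c,2])) for c in (277,280,283)])
E
python3 p.py
```

```text
[[276.8 165. ]
 [276.6 170.7]
 [276.1 165.2]
 [275.1 160.8]
 [285.5 209.2]]
146 [(277, [0.449, 0.091, 0.199], 44), (280, [0.447, 0.1, 0.197], 24), (283, [0.448, 0.108, 0.198], 25)]
148 [(277, [0.447, 0.092, 0.192], 35), (280, [0.45, 0.099, 0.193], 23), (283, [0.448, 0.108, 0.192], 33)]
150 [(277, [0.448, 0.092, 0.187], 31), (280, [0.449, 0.1, 0.186], 30), (283, [0.447, 0.108, 0.185], 91)]
152 [(277, [0.449, 0.092, 0.181], 61), (280, [0.448, 0.1, 0.179], 62), (283, [0.444, 0.109, 0.177], 122)]
154 [(277, [0.448, 0.092, 0.174], 68), (280, [0.447, 0.1, 0.173], 62), (283, [0.441, 0.11, 0.169], 125)]
156 [(277, [0.447, 0.092, 0.167], 65), (280, [0.446, 0.101, 0.166], 65), (283, [0.441, 0.11, 0.162], 126)]
158 [(277, [0.447, 0.092, 0.161], 64), (280, [0.448, 0.1, 0.161], 62), (283, [0.443, 0.11, 0.157], 126)]
160 [(277, [0.448, 0.092, 0.155], 67), (280, [0.448, 0.101, 0.154], 74), (283, [0.204, 0.151, 0.002], 148)]
162 [(277, [0.448, 0.093, 0.148], 58), (280, [0.448, 0.101, 0.148], 83), (283, [0.216, 0.149, 0.001], 170)]
164 [(277, [0.441, 0.094, 0.138], 27), (280, [0.439, 0.103, 0.136], 49), (283, [0.229, 0.147, 0.001], 163)]
166 [(277, [0.45, 0.092, 0.137], 20), (280, [0.451, 0.101, 0.137], 35), (283, [0.242, 0.145, 0.001], 160)]
168 [(277, [0.461, 0.091, 0.137], 22), (280, [0.459, 0.1, 0.136], 25), (283, [0.257, 0.143, 0.003], 144)]
170 [(277, [0.464, 0.091, 0.133], 34), (280, [0.464, 0.099, 0.132], 28), (283, [0.465, 0.107, 0.133], 129)]
172 [(277, [0.471, 0.09, 0.131], 98), (280, [0.469, 0.098, 0.129], 100), (283, [0.471, 0.106, 0.13], 132)]
174 [(277, [0.476, 0.089, 0.128], 156), (280, [0.477, 0.097, 0.128], 158), (283, [0.479, 0.105, 0.128], 162)]
176 [(277, [0.484, 0.088, 0.127], 216), (280, [0.485, 0.096, 0.127], 219), (283, [0.484, 0.104, 0.126], 220)]
178 [(277, [0.491, 0.087, 0.125], 231), (280, [0.493, 0.095, 0.126], 230), (283, [0.494, 0.103, 0.126], 233)]
```

View pics/d1.png

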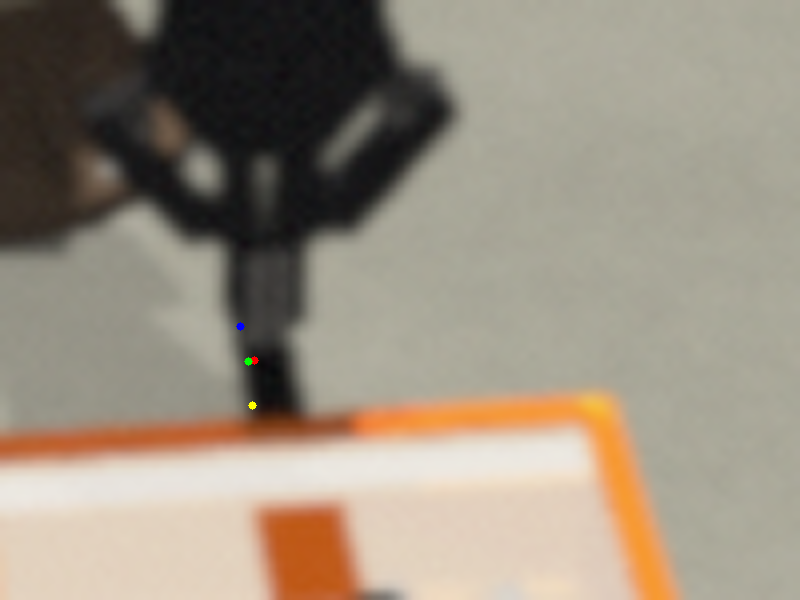

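The crop shows the shut fingers ending at about pixel (278,163), above the tab, where the calibration puts z≈0.145. The reported TCP would place the tips at 0.112. I'll check the tip offset against the earlier open-finger picture.

```bash
cat > q.py <<'E'
from m import *
f=imaging.grab_frame("scene"); P=cloud(f)
m=(abs(P[...,0]-.4365)<.03)&(abs(P[...,1]-.095)<.03)&(P[...,2]>.10)
Q=P[m]
for z in np.arange(.1,.24,.006):
    k=(Q[:,2]>=z)&(Q[:,2]<z+.006)
    if k.any(): print(round(z,3),k.sum(),Q[k].min(0)[:2],Q[k].max(0)[:2])
a=np.deg2rad(26.62); c=np.array([.2801,-.5587,.2214]); y=np.array([np.sin(a),-np.cos(a),0])
print("start open tips exp.",proj(f,[c+s*.0425*y-[0,0,d] for s in(1,-1) for d in (.019,.006,-.012)]))
im=cv2.imread("pics/a_scene.png"); x=cv2.resize(im[80:140,5:85],None,fx=6,fy=6,interpolation=cv2.INTER_CUBIC)
b=cv2.imread("pics/b_scene.png"); x2=cv2.resize(b[95:185,240:310],None,fx=4,fy=4,interpolation=cv2.INTER_CUBIC)
c=np.array([.4383,.0706,.2214])
pp=proj(f,[c+s*.0425*np.array([.024,-1,0])-[0,0,d] for s in(1,-1) for d in (.019,.006)]); print("b exp",pp)
for p in pp: cv2.circle(x2,tuple(int(v) for v in (p-[240,95])*4),3,(0,0,255),-1)
x=np.hstack([x,x2]) if len(x)==len(x2) else np.hstack([x,cv2.copyMakeBorder(x2,0,len(x)-len(x2),0,0,0)])
cv2.imwrite("pics/e1.png",x)
E
python3 q.py
```

```text
0.13 34 [0.4261 0.0874] [0.4662 0.1073]
0.136 28 [0.4287 0.0877] [0.465  0.1065]
0.142 5 [0.4451 0.0901] [0.4478 0.1011]
0.148 18 [0.4425 0.0848] [0.4489 0.1071]
0.154 16 [0.4315 0.0829] [0.4478 0.1099]
0.16 23 [0.4363 0.0828] [0.4496 0.1096]
0.166 20 [0.4304 0.0824] [0.4491 0.1094]
0.172 20 [0.4347 0.0828] [0.4494 0.1093]
0.178 18 [0.4417 0.0841] [0.4498 0.1116]
0.184 33 [0.433  0.0672] [0.4523 0.1216]
0.19 48 [0.4262 0.067 ] [0.452  0.1242]
0.196 57 [0.4235 0.0669] [0.4509 0.1241]
0.202 28 [0.4242 0.0669] [0.4521 0.1246]
0.208 23 [0.4371 0.0803] [0.4574 0.1117]
0.214 25 [0.4422 0.078 ] [0.4559 0.1115]
0.22 39 [0.4445 0.0702] [0.4556 0.1204]
0.226 36 [0.444  0.0697] [0.4562 0.1228]
0.232 42 [0.4439 0.0669] [0.4563 0.1229]
0.238 46 [0.4445 0.0667] [0.4573 0.1245]
start open tips exp. [[ 37.5519 134.3022]
 [ 35.9479 130.3288]
 [ 33.6956 124.7354]
 [ 67.4043 126.7876]
 [ 66.0457 122.8701]
 [ 64.1385 117.3577]]
b exp [[253.0011 144.4952]
 [252.9158 140.1691]
 [284.4899 142.3549]
 [284.6578 138.0428]]
```

View pics/e1.png

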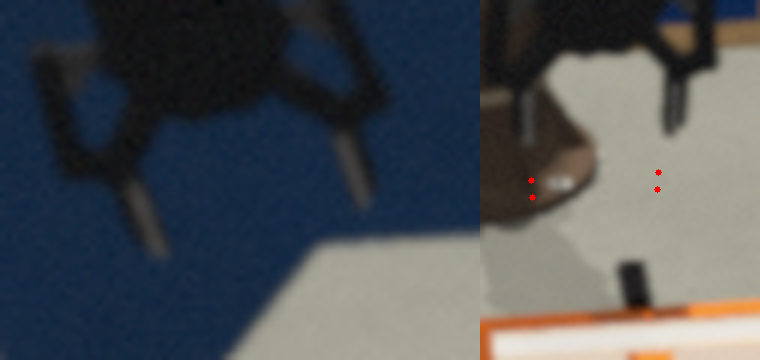

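The open tips at about (252,131) and (289,128) in the second picture also sit some 30 mm above where the reported TCP puts them. So the real grasp point is about 30 mm behind the reported one along the tool, and x and y agree. I'll open, go 31 mm lower and close again.

```bash
python3 -m pendant '[{"travel":[0,0,0],"roll":0},{"travel":[0,0,0],"roll":0},{"travel":[0,0,0],"roll":0},{"travel":[0,0,0],"roll":0},{"travel":[0,0,0],"roll":0},{"travel":[0,0,0],"roll":0}]' 1 30
python3 -m pendant '[{"travel":[0,0,0.15],"roll":0},{"travel":[0,0,0.31],"roll":0},{"travel":[0,0,0.31],"roll":0},{"travel":[0,0,0.31],"roll":0}]'
python3 -m pendant '[{"travel":[0,0,0],"roll":0},{"travel":[0,0,0],"roll":0},{"travel":[0,0,0],"roll":0},{"travel":[0,0,0],"roll":0},{"travel":[0,0,0],"roll":0},{"travel":[0,0,0],"roll":0},{"travel":[0,0,0],"roll":0},{"travel":[0,0,0],"roll":0}]' -1 30
```

```text
t: 5.6
ee_pos: [0.4366, 0.0938, 0.1314]
eef_rot: [3.141, 0.042, 0.0]
wrist_force: [0.8, 0.6, -0.6]
finger_gap: 0.0845
finger_force: 0.0
t: 6.0
ee_pos: [0.4364, 0.0939, 0.1005]
eef_rot: [3.141, 0.042, -0.001]
wrist_force: [-0.2, 0.5, 0.6]
finger_gap: 0.0853
finger_force: 0.0
t: 6.8
ee_pos: [0.4366, 0.095, 0.1006]
eef_rot: [-3.14, -0.042, -0.001]
wrist_force: [-1.6, 4.9, 1.1]
finger_gap: 0.0191
finger_force: 34.3
```

Gripped: the gap is 19 mm, the width of the tab. Now the first part of the arc, to about 0.675 rad, watching the force.

```bash
python3 -m pendant '[{"travel":[0.03,-0.01,-0.12],"roll":0},{"travel":[0.07,-0.01,-0.25],"roll":0},{"travel":[0.12,-0.01,-0.36],"roll":0},{"travel":[0.18,-0.01,-0.48],"roll":0},{"travel":[0.24,-0.01,-0.59],"roll":0},{"travel":[0.32,-0.01,-0.69],"roll":0},{"travel":[0.32,-0.01,-0.69],"roll":0}]'
python3 look.py f; cat > ang.py <<'E'
from m import *
f=imaging.grab_frame("scene"); P=cloud(f); hsv=cv2.cvtColor(f["image"],cv2.COLOR_BGR2HSV)
H=np.array([.5937,.0952,.1]); a=np.deg2rad(1.5); X=np.array([np.cos(a),np.sin(a),0]);Y=np.array([-np.sin(a),np.cos(a),0])
D=P-H; u=D@X; v=D@Y; w=D[...,2]; r=np.hypot(u,w)
o=(hsv[...,0]<18)&(hsv[...,0]>4)&(hsv[...,1]>150)&(abs(v)<.125)&(r>.05)&(r<.136)&(w>0.02)
th=np.arctan2(w[o],-u[o]); h,e=np.histogram(th,40,(0,2.4)); k=h.argmax(); s=(th>e[k]-.15)&(th<e[k+1]+.15)
print("lid ang approx",np.median(th[s]),s.sum(), "rmax",np.percentile(r[o][s],98))
s=ctrl.state(); p=s["ee_pos"]+[0,0,.03]-H; print("tcp r",np.hypot(p@X,p[2]),"ang",np.arctan2(p[2],-(p@X)),s["wrist_force"],s["finger_gap"])
E
python3 ang.py
```

```text
t: 7.5
ee_pos: [0.4682, 0.0954, 0.1701]
eef_rot: [3.141, 0.04, -0.002]
wrist_force: [-5.6, 0.4, 3.9]
finger_gap: 0.0191
finger_force: 35.3
lid ang approx 0.7184094514376793 597 rmax 0.12750555528763655
tcp r 0.1604714479347624 ang 0.6688914973615594 [-5.6527 -0.6034  4.3927] 0.019441556282396303
```

```bash
python3 -m pendant '[{"travel":[0.07,0,-0.11],"roll":0},{"travel":[0.165,0,-0.2],"roll":0},{"travel":[0.265,0,-0.28],"roll":0},{"travel":[0.37,0,-0.355],"roll":0},{"travel":[0.48,0,-0.42],"roll":0},{"travel":[0.6,0,-0.48],"roll":0},{"travel":[0.72,0,-0.525],"roll":0},{"travel":[0.72,0,-0.525],"roll":0}]'; python3 ang.py
```

```text
t: 8.45
ee_pos: [0.5413, 0.0963, 0.2224]
eef_rot: [3.14, 0.039, -0.001]
wrist_force: [-3.5, -3.6, 6.5]
finger_gap: 0.0193
finger_force: 36.3
lid ang approx 1.2665881529627931 700 rmax 0.1289248464899687
tcp r 0.16115070705416928 ang 1.2382852601655507 [-2.0088 -2.7194  4.9509] 0.019020262610486015
```

```bash
python3 -m pendant '[{"travel":[0.12,0,-0.045],"roll":0},{"travel":[0.245,0.005,-0.075],"roll":0},{"travel":[0.375,0.005,-0.09],"roll":0},{"travel":[0.505,0.005,-0.1],"roll":0},{"travel":[0.635,0.005,-0.097],"roll":0},{"travel":[0.74,0.005,-0.086],"roll":0},{"travel":[0.74,0.005,-0.086],"roll":0},{"travel":[0.74,0.005,-0.086],"roll":0}]'; python3 ang.py
```

```text
t: 9.3
ee_pos: [0.6154, 0.0971, 0.2307]
eef_rot: [3.139, 0.039, 0.002]
wrist_force: [1.2, -4.7, 2.6]
finger_gap: 0.0196
finger_force: 39.0
lid ang approx 1.706380977343893 658 rmax 0.1319898089210239
tcp r 0.16214600872320883 ang 1.7046355011756624 [ 0.7222 -4.6113  1.3104] 0.019941241441632517
```

```bash
python3 -m pendant '[{"travel":[0.02,0.005,0.003],"roll":0},{"travel":[0.04,0.01,0.006],"roll":0},{"travel":[0.06,0.01,0.009],"roll":0},{"travel":[0.08,0.01,0.012],"roll":0},{"travel":[0.095,0.01,0.015],"roll":0}]'
python3 -m pendant '[{"travel":[0.015,0,0.003],"roll":0},{"travel":[0.03,0,0.006],"roll":0},{"travel":[0.048,0,0.01],"roll":0}]'
python3 -m pendant '[{"travel":[0.015,0,0.003],"roll":0},{"travel":[0.03,0,0.006],"roll":0},{"travel":[0.048,0,0.011],"roll":0}]'
```

```text
t: 9.85
ee_pos: [0.6237, 0.0972, 0.2294]
eef_rot: [3.14, 0.04, -0.001]
wrist_force: [-4.1, -4.9, 7.2]
finger_gap: 0.0192
finger_force: 39.8
t: 10.15
ee_pos: [0.6286, 0.0973, 0.2285]
eef_rot: [3.14, 0.04, -0.0]
wrist_force: [-1.3, -4.6, 4.4]
finger_gap: 0.0196
finger_force: 39.6
t: 10.45
ee_pos: [0.6334, 0.0973, 0.2274]
eef_rot: [3.14, 0.04, -0.0]
wrist_force: [-3.2, -4.2, 6.7]
finger_gap: 0.0191
finger_force: 39.7
```

```bash
cat > av.py <<'E'
from m import *
import sys
H=np.array([.5937,.0952,.1]);W=[];th=[]
for i in range(6):
    if i: imaging.grab_frame("scene")
    s=ctrl.state(); p=s["ee_pos"]+[0,0,.03]-H; t=np.arctan2(p[2],-p[0]); w=s["wrist_force"]; W.append([w[0]*np.sin(t)+w[2]*np.cos(t), -w[0]*np.cos(t)+w[2]*np.sin(t), w[1]]); th.append(t)
print("theta %.4f"%np.mean(th),"tang,rad,y",np.mean(W,0),"sd",np.std(W,0), "t",s["t"])
E
python3 av.py
python3 -m pendant '[{"travel":[0.015,0,0.004],"roll":0},{"travel":[0.03,0,0.008],"roll":0},{"travel":[0.03,0,0.008],"roll":0}]'; python3 av.py
```

```text
theta 1.8196 tang,rad,y [-3.2621  5.0749 -4.3278] sd [0.7257 0.6354 0.7204] t 10.7
t: 11.0
ee_pos: [0.6368, 0.0973, 0.2266]
eef_rot: [3.14, 0.04, 0.001]
wrist_force: [-1.0, -5.0, 5.3]
finger_gap: 0.0191
finger_force: 39.8
theta 1.8394 tang,rad,y [-2.322   5.0486 -4.6816] sd [0.2896 0.2286 0.3215] t 11.25
```

```bash
python3 -m pendant '[{"travel":[0.015,0.003,0.004],"roll":0},{"travel":[0.03,0.005,0.009],"roll":0},{"travel":[0.03,0.005,0.009],"roll":0}]'|grep wrist; python3 av.py
python3 -m pendant '[{"travel":[0.015,0,0.004],"roll":0},{"travel":[0.03,0,0.009],"roll":0},{"travel":[0.03,0,0.009],"roll":0}]'|grep wrist; python3 av.py
python3 -m pendant '[{"travel":[0.015,0,0.005],"roll":0},{"travel":[0.03,0,0.01],"roll":0},{"travel":[0.03,0,0.01],"roll":0}]'|grep wrist; python3 av.py
```

```text
wrist_force: [-1.3, -4.1, 5.0]
theta 1.8589 tang,rad,y [-2.7292  4.6027 -4.0129] sd [0.4558 0.4224 0.4452] t 11.8
wrist_force: [-1.2, -3.1, 5.9]
theta 1.8783 tang,rad,y [-2.3868  4.8335 -3.4462] sd [0.4602 0.301  0.2952] t 12.35
wrist_force: [-1.5, -3.7, 6.4]
theta 1.8982 tang,rad,y [-2.5428  5.7179 -3.9985] sd [0.426  0.6214 0.5355] t 12.9
```

```bash
python3 -m pendant '[{"travel":[0.015,0,0.005],"roll":0},{"travel":[0.03,0,0.01],"roll":0},{"travel":[0.03,0,0.01],"roll":0}]'|grep wrist; python3 av.py
python3 -m pendant '[{"travel":[0.015,0,0.005],"roll":0},{"travel":[0.03,0,0.011],"roll":0},{"travel":[0.03,0,0.011],"roll":0}]'|grep wrist; python3 av.py
python3 -m pendant '[{"travel":[0.015,0,0.005],"roll":0},{"travel":[0.03,0,0.011],"roll":0},{"travel":[0.03,0,0.011],"roll":0}]'|grep wrist; python3 av.py
```

```text
wrist_force: [-0.6, -4.1, 6.3]
theta 1.9178 tang,rad,y [-2.398   5.0407 -4.4656] sd [0.6541 0.4119 0.3394] t 13.45
wrist_force: [-0.7, -3.8, 5.6]
theta 1.9379 tang,rad,y [-2.5087  4.6069 -3.8106] sd [0.1613 0.2827 0.4165] t 14.0
wrist_force: [-0.8, -5.2, 4.2]
theta 1.9575 tang,rad,y [-2.3043  4.333  -4.0841] sd [0.417  0.6115 0.5351] t 14.55
```

```bash
python3 -m pendant '[{"travel":[0.015,0,0.006],"roll":0},{"travel":[0.03,0,0.012],"roll":0},{"travel":[0.03,0,0.012],"roll":0}]'|grep wrist; python3 av.py
python3 -m pendant '[{"travel":[0.015,0,0.006],"roll":0},{"travel":[0.03,0,0.012],"roll":0},{"travel":[0.03,0,0.012],"roll":0}]'|grep wrist; python3 av.py
python3 -m pendant '[{"travel":[0.015,0,0.006],"roll":0},{"travel":[0.03,0,0.013],"roll":0},{"travel":[0.03,0,0.013],"roll":0}]'|grep wrist; python3 av.py
```

```text
wrist_force: [-1.0, -4.2, 5.5]
theta 1.9775 tang,rad,y [-2.4058  4.8492 -4.3406] sd [0.3939 0.2489 0.3424] t 15.1
wrist_force: [-0.1, -5.3, 5.3]
theta 1.9974 tang,rad,y [-1.9764  4.3796 -4.6637] sd [0.3287 0.3214 0.5   ] t 15.65
wrist_force: [0.7, -5.4, 5.5]
theta 2.0178 tang,rad,y [-2.2627  4.8804 -5.0633] sd [0.6311 0.2286 0.4142] t 16.2
```

```bash
python3 -m pendant '[{"travel":[0.015,0.003,0.006],"roll":0},{"travel":[0.03,0.007,0.013],"roll":0},{"travel":[0.03,0.007,0.013],"roll":0}]'|grep wrist; python3 av.py
python3 -m pendant '[{"travel":[0.015,0,0.006],"roll":0},{"travel":[0.03,0,0.014],"roll":0},{"travel":[0.03,0,0.014],"roll":0}]'|grep -E "wrist|gap"; python3 av.py
```

```text
wrist_force: [-0.8, -4.0, 5.0]
theta 2.0375 tang,rad,y [-2.2418  4.7268 -3.6125] sd [0.6904 0.3927 0.8894] t 16.75
wrist_force: [-0.3, -3.7, 5.4]
finger_gap: 0.0194
theta 2.0581 tang,rad,y [-2.285   4.5748 -4.2412] sd [0.4204 0.5273 0.7038] t 17.3
```

```bash
python3 look.py g stop_bracket,lid,tab; python3 ang.py; python3 -c "
import cv2,numpy as np
s=cv2.imread('pics/g_scene.png')[80:260,230:350];t=cv2.imread('pics/g_top.png')[100:280,150:300]
cv2.imwrite('pics/g2.png',cv2.resize(np.hstack([s,t]),None,fx=2.9,fy=2.9,interpolation=cv2.INTER_CUBIC))"
```

```text
scene stop_bracket pt [295.8 199.6] 0.96 [0.6636 0.1038 0.1838]
scene lid pt [285.4 210.4] 0.79 [0.6651 0.0814 0.156 ]
scene tab pt [295.2 173.8] 0.75 [0.6728 0.0968 0.2589]
scene tab pt [289.8 209.5] 0.4 [0.6639 0.0916 0.1568]
scene tab pt [284.  209.7] 0.2 [0.664  0.0784 0.1574]
lid ang approx 2.0405918186822456 336 rmax 0.1329353769908367
tcp r 0.16308551373295027 ang 2.058174731786 [ 1.4424 -4.9185  5.081 ] 0.01938205223951605
```

View pics/g2.png

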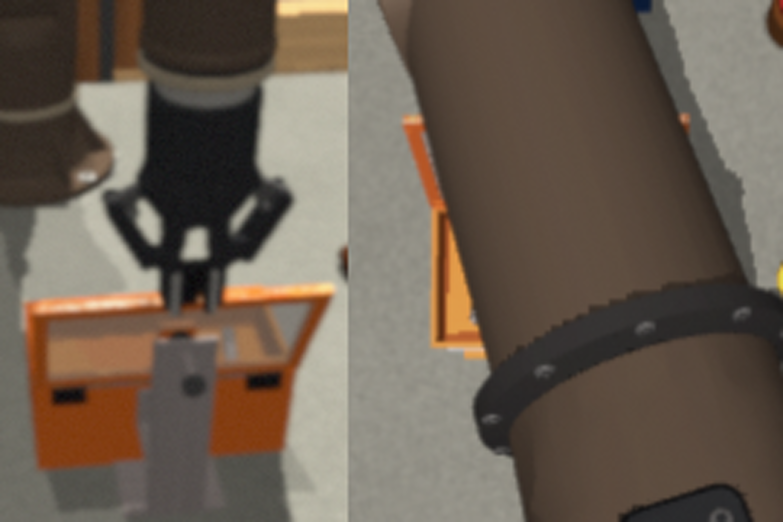

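The picture shows the lid tilted back beyond upright, still short of the nose behind the plate (crop (190,385)), with the tab held. Vision puts the lid about 0.04 less than my TCP estimate, so I continue in small felt steps.

```bash
python3 -m pendant '[{"travel":[0.015,0.003,0.007],"roll":0},{"travel":[0.03,0.005,0.014],"roll":0},{"travel":[0.03,0.005,0.014],"roll":0}]'|grep wrist; python3 av.py
python3 -m pendant '[{"travel":[0.015,0,0.007],"roll":0},{"travel":[0.03,0,0.015],"roll":0},{"travel":[0.03,0,0.015],"roll":0}]'|grep -E "wrist|gap"; python3 av.py
```

```text
wrist_force: [-0.4, -3.3, 4.6]
theta 2.0780 tang,rad,y [-2.3618  4.8229 -3.3513] sd [0.5039 0.6006 0.2706] t 18.3
wrist_force: [-0.4, -3.3, 6.9]
finger_gap: 0.0195
theta 2.0966 tang,rad,y [-4.1369  5.0307 -3.6579] sd [0.457  0.5442 0.2181] t 18.85
```

Contact: the tangential force rose from 2.3 to 4.1 N. One more step of about 3 mm should give about 4 N over the baseline (8 N on the rubber), then hold.

```bash
python3 -m pendant '[{"travel":[0.015,0,0.007],"roll":0},{"travel":[0.03,0,0.015],"roll":0},{"travel":[0.03,0,0.015],"roll":0}]'|grep -E "wrist|gap"; python3 av.py
```

```text
wrist_force: [-3.5, -4.8, 8.9]
finger_gap: 0.0193
theta 2.1142 tang,rad,y [-7.5121  5.072  -4.3164] sd [0.2609 0.4179 0.4953] t 19.4
```

```bash
python3 -m pendant '[{"travel":[-0.007,0,-0.003],"roll":0},{"travel":[-0.007,0,-0.003],"roll":0},{"travel":[-0.007,0,-0.003],"roll":0},{"travel":[-0.007,0,-0.003],"roll":0},{"travel":[-0.007,0,-0.003],"roll":0},{"travel":[-0.007,0,-0.003],"roll":0},{"travel":[-0.007,0,-0.003],"roll":0},{"travel":[-0.007,0,-0.003],"roll":0}]'|grep -E "wrist|gap"; python3 av.py
```

```text
wrist_force: [-2.7, -4.6, 7.7]
finger_gap: 0.0196
theta 2.1107 tang,rad,y [-6.1068  5.3526 -3.86  ] sd [0.4566 0.3305 0.4936] t 20.45
```

```bash
python3 -m pendant '[{"travel":[0,0,0],"roll":0},{"travel":[0,0,0],"roll":0},{"travel":[0,0,0],"roll":0},{"travel":[0,0,0],"roll":0},{"travel":[0,0,0],"roll":0},{"travel":[0,0,0],"roll":0}]' 1|grep -E "wrist|gap"
python3 -m pendant '[{"travel":[0,0,-0.3],"roll":0},{"travel":[0,0,-0.6],"roll":0},{"travel":[0,0,-0.9],"roll":0},{"travel":[0,0,-0.9],"roll":0}]'
python3 -m pendant '[{"travel":[-0.3,0.5,0],"roll":0},{"travel":[-0.6,1.0,0],"roll":0},{"travel":[-0.6,1.0,0],"roll":0}]'
python3 -m pendant '[{"travel":[-0.2,0.5,0],"roll":0},{"travel":[-0.2,1.0,0],"roll":0},{"travel":[-0.2,1.0,0],"roll":0},{"travel":[-0.2,1.0,0],"roll":0}]'
```

```text
wrist_force: [-0.4, 0.6, -0.1]
finger_gap: 0.0852
t: 21.45
ee_pos: [0.6798, 0.0987, 0.3047]
eef_rot: [-3.14, -0.041, -0.012]
wrist_force: [1.1, -0.4, 0.1]
finger_gap: 0.0857
finger_force: 0.0
t: 21.75
ee_pos: [0.6187, -0.0094, 0.2995]
eef_rot: [3.138, 0.032, -0.001]
wrist_force: [0.4, -0.7, -0.7]
finger_gap: 0.0855
finger_force: 0.0
t: 22.15
ee_pos: [0.603, -0.106, 0.2993]
eef_rot: [3.141, 0.036, -0.0]
wrist_force: [0.1, 0.3, 0.4]
finger_gap: 0.0858
finger_force: 0.0
```

```bash
cat > n.py <<'E'
from m import *
F=imaging.grab_frame("top"); P=cloud(F); hsv=cv2.cvtColor(F["image"],cv2.COLOR_BGR2HSV)
cv2.imwrite("pics/h1.png",cv2.resize(F["image"][90:270,150:420],None,fx=2.9,fy=2.9,interpolation=cv2.INTER_CUBIC))
# bench ubolt
m=(P[...,2]>.0035)&(P[...,2]<.02)&(P[...,0]>.48)&(P[...,0]<.62)&(P[...,1]<-.235)&(P[...,1]>-.345)
n,l,st,_=cv2.connectedComponentsWithStats(m.astype(np.uint8),connectivity=8)
for i in range(1,n):
    if st[i,4]>25: print("comp",st[i],cv2.minAreaRect(P[l==i][:,:2].astype(np.float32)),P[l==i].mean(0))
def colU(box,z):
    c0,c1,r0,r1=box; im=F["image"][r0:r1,c0:c1].astype(float); bg=np.median(im.reshape(-1,3),0)
    # galvanized: redder/pinker than bench
    d=(im[...,2]-im[...,1])-(bg[2]-bg[1]); return d
d=colU((335,376,172,215),0); k=d>8
n,l,st,_=cv2.connectedComponentsWithStats(k.astype(np.uint8),connectivity=8); i=1+st[1:,4].argmax(); v,u=np.where(l==i)
Q=np.array([at_z(F,(a+335,b+172),.008) for a,b in zip(u,v)]); print("color",st[i],cv2.minAreaRect(Q[:,:2].astype(np.float32)),Q.mean(0))
for th in("ubolt_center","hinge","tray"): print(th,[(np.round(r["point"],1),round(r["conf"],2),at_z(F,r["point"],{"hinge":.1,"tray":.057}.get(th,.006))) for r in tip_of(F,th)[:4]])
# tray: orange rim at z~.096
o=(hsv[...,0]<18)&(hsv[...,0]>4)&(hsv[...,1]>150)&(P[...,2]>.088)&(P[...,2]<.104)&(abs(P[...,1]-.095)<.14)&(P[...,0]<.62)&(P[...,0]>.44)
Q=P[o]; print("rim",len(Q),cv2.minAreaRect(Q[:,:2].astype(np.float32)))
# mate in tray
m=(P[...,2]>.061)&(P[...,2]<.075)&(abs(P[...,1]-.095)<.105)&(P[...,0]>.475)&(P[...,0]<.58)
print("mate",m.sum(),P[m].mean(0) if m.any() else None)
E
python3 n.py; python3 ang.py
```

```text
lid ang approx 2.0734019408983455 292 rmax 0.13109756155375346
tcp r 0.22941005183363644 ang 1.5906898302605903 [-0.3813  0.6048 -0.5229] 0.0854204152285714Traceback (most recent call last):
  File "n.py", line 14, in <module>
    n,l,st,_=cv2.connectedComponentsWithStats(k.astype(np.uint8),connectivity=8); i=1+st[1:,4].argmax(); v,u=np.where(l==i)
                                                                                      ~~~~~~~~~~~~~~~^^
ValueError: attempt to get argmax of an empty sequence
```

View pics/h1.png

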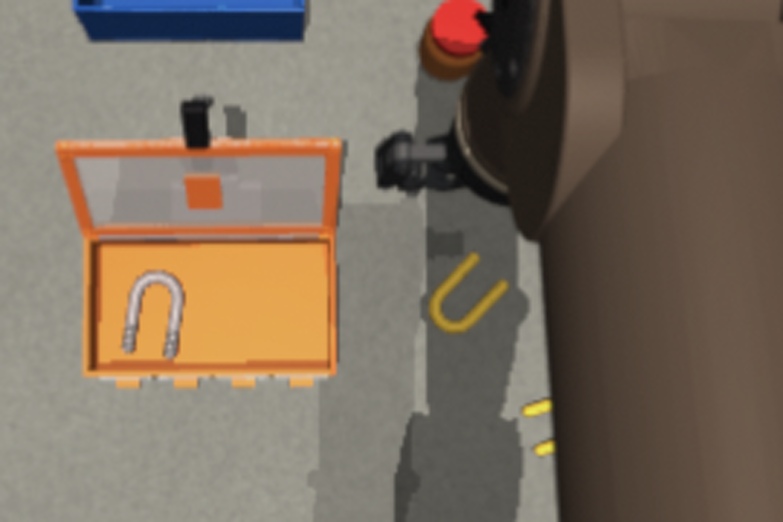

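The picture shows the lid standing over to the back by itself (tab at crop (197,120)). The tray is open with the mate at crop (155,313) and the -y half empty. The arm hides the bench U-bolt, so I use the first picture for its pose.

```bash
cat > n2.py <<'E'
from m import *
from scipy.optimize import minimize
F=imaging.grab_frame("top"); P=cloud(F); hsv=cv2.cvtColor(F["image"],cv2.COLOR_BGR2HSV)
# u-bolt centreline template: legs y=+-20, bow radius 20, x from -41 to 35 (82 over all)
c=[(x,s*.020) for s in(1,-1) for x in np.arange(-.039,.0151,.003)]+[(.015+.02*np.cos(a),.02*np.sin(a)) for a in np.linspace(-1.5,1.5,18)]
T=np.array(c)
def fit(img,p0,z):
    d=cv2.distanceTransform((~img).astype(np.uint8),cv2.DIST_L2,5); vs,us=np.where(img)
    def cost(p):
        a=p[2]; Q=np.c_[p[0]+T[:,0]*np.cos(a)-T[:,1]*np.sin(a),p[1]+T[:,0]*np.sin(a)+T[:,1]*np.cos(a),np.full(len(T),z)]
        g=proj(F,Q); e=cv2.remap(d,g[:,0].astype(np.float32).reshape(1,-1),g[:,1].astype(np.float32).reshape(1,-1),cv2.INTER_LINEAR,borderValue=30)
        dd=np.linalg.norm(np.c_[us,vs][:,None]-g[None],axis=2).min(1)
        return np.minimum(e,8).mean()+np.minimum(dd,8).mean()
    return min((minimize(cost,[p0[0],p0[1],a],method="Nelder-Mead",options=dict(initial_simplex=[[p0[0],p0[1],a],[p0[0]+.01,p0[1],a],[p0[0],p0[1]+.01,a],[p0[0],p0[1],a+.3]])) for a in p0[2]),key=lambda r:r.fun)
A=cv2.imread("pics/a_top.png").astype(float)
def mask(im,box,thr):
    c0,c1,r0,r1=box; k=np.zeros(im.shape[:2],bool); s=im[r0:r1,c0:c1]; k[r0:r1,c0:c1]=np.linalg.norm(s-np.median(s.reshape(-1,3),0),axis=2)>thr; return k
k=mask(A,(338,374,174,212),28); r=fit(k,(.547,-.292,[-.3,-.6,-.9,2.5]),.008); print("bolt",k.sum(),r.x,np.degrees(r.x[2]),r.fun)
B=F["image"].astype(float); o=(hsv[...,1]<90)&(P[...,2]>.045)&(P[...,2]<.09); k2=np.zeros_like(o); k2[182:214,186:216]=o[182:214,186:216]
r2=fit(k2,(.53,.15,[0,.3,-.3,3.]),.065); print("mate",k2.sum(),r2.x,np.degrees(r2.x[2]),r2.fun)
for th in("hinge","tray"): print(th,[(np.round(q["point"],1),round(q["conf"],2),at_z(F,q["point"],{"hinge":.1,"tray":.057}[th])) for q in tip_of(F,th)[:2]])
o=(hsv[...,0]<18)&(hsv[...,0]>4)&(hsv[...,1]>150)&(P[...,2]>.088)&(P[...,2]<.101)&(abs(P[...,1]-.095)<.14)&(P[...,0]<.605)&(P[...,0]>.44)
Q=P[o]; print("rim",len(Q),cv2.minAreaRect(Q[:,:2].astype(np.float32)))
def draw(im,p,z,s):
    a=p[2]; g=proj(F,np.c_[p[0]+T[:,0]*np.cos(a)-T[:,1]*np.sin(a),p[1]+T[:,0]*np.sin(a)+T[:,1]*np.cos(a),np.full(len(T),z)])
    c0,r0,w,h=s; x=cv2.resize(im[r0:r0+h,c0:c0+w].astype(np.uint8),None,fx=8,fy=8,interpolation=cv2.INTER_CUBIC)
    for q in g: cv2.circle(x,tuple(int(v) for v in (q-[c0,r0]+.5)*8),2,(0,0,255),-1)
    return x
cv2.imwrite("pics/i1.png",np.hstack([draw(A,r.x,.008,(332,170,45,50)),draw(B,r2.x,.065,(180,175,45,50))]))
E
python3 n2.py
```

```text
bolt 166 [ 0.5494 -0.2877 -0.6964] -39.90050286731605 1.317959242111856
mate 240 [ 0.5259  0.148  -0.1413] -8.093940286367646 1.0454354657303475
hinge [(array([220.7, 168.3]), 0.8, array([0.6006, 0.0973, 0.1   ]))]
tray [(array([222.1, 196.3]), 0.8, array([0.529 , 0.0961, 0.057 ]))]
rim 310 ((0.5318592190742493, 0.09395530074834824), (0.1267894208431244, 0.2291872501373291), 0.6126824021339417)
```

View pics/i1.png

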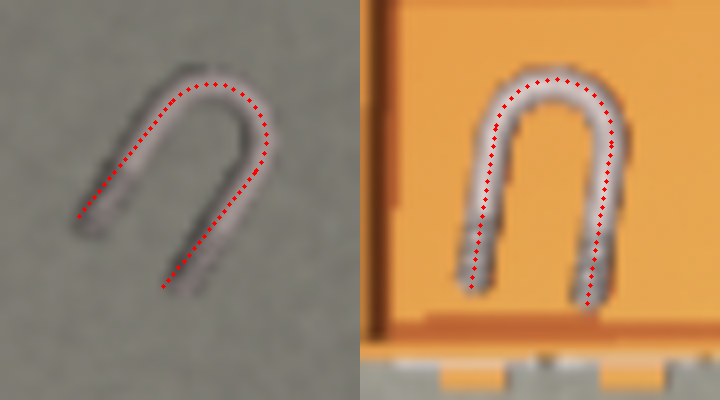

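The mate fit on the right is good. The bench fit on the left is pulled by the shadow: the real legs run at about -30°. I refit on the metal's hue only.

```bash
cat > n3.py <<'E'
import re
src=open("n2.py").read().split("A=cv2.imread")[0]; exec(src)
A=cv2.imread("pics/a_top.png").astype(float)
d=A[...,2]-A[...,1]; s=d[174:212,338:374]; bg=np.median(s); print("bg",bg,np.percentile(s,[50,80,90,95,99]))
for thr in (5,8,11):
    k=np.zeros(d.shape,bool); k[174:212,338:374]=s>bg+thr
    n,l,st,_=cv2.connectedComponentsWithStats(k.astype(np.uint8),connectivity=8)
    k=np.isin(l,[i for i in range(1,n) if st[i,4]>8])
    if k.sum()<30: continue
    r=fit(k,(.547,-.292,[-.3,-.6,-.9]),.008); print(thr,k.sum(),r.x,np.degrees(r.x[2]),r.fun)
print("eye",at_z(F,(355.6,191.5),.008))
E
python3 n3.py
```

```text
bg 2.0 [ 2.  3.  8. 10. 12.]
5 146 [ 0.5499 -0.2902 -0.5462] -31.296938470783598 0.9773353631021308
8 61 [ 0.55   -0.2904 -0.5886] -33.72436354886821 2.231084147149769
eye [ 0.5471 -0.2897  0.008 ]
```

Bolt pose: (0.550,-0.290) at -31°. I'm moving above it with the turn.

```bash
python3 -m pendant '[{"travel":[-0.14,0.25,0.2],"roll":0.09},{"travel":[-0.29,0.5,0.4],"roll":0.18},{"travel":[-0.43,0.75,0.7],"roll":0.27},{"travel":[-0.58,1.0,1.0],"roll":0.36},{"travel":[-0.58,1.0,1.0],"roll":0.36}]' 0.6 40
python3 -m pendant '[{"travel":[0.22,0.35,0.35],"roll":0},{"travel":[0.44,0.7,0.7],"roll":0},{"travel":[0.44,0.7,1.0],"roll":0},{"travel":[0.44,0.7,1.0],"roll":0},{"travel":[0.44,0.7,1.0],"roll":0}]'
python3 - <<'E'
from m import *
s=ctrl.state(); print(s["ee_pos"],s["eef_rot"],s["joints"],s["finger_gap"])
f=imaging.grab_frame("scene"); a=np.deg2rad(-31); c=np.array([.5497,-.290])
print([(np.round(r["point"],1),round(r["conf"],2),at_z(f,r["point"],.006)) for r in tip_of(f,"ubolt_center")[:4]])
x=cv2.resize(f["image"][170:260,90:200],None,fx=7,fy=6.6,interpolation=cv2.INTER_CUBIC)
T=[(x_,y_) for y_ in(-.026,.026) for x_ in np.linspace(-.041,.041,9)]
for u,v in T:
    p=proj(f,[c[0]+u*np.cos(a)-v*np.sin(a),c[1]+u*np.sin(a)+v*np.cos(a),.006])[0]; cv2.circle(x,(int((p[0]-90+.5)*7),int((p[1]-170+.5)*6.6)),2,(0,0,255),-1)
cv2.imwrite("pics/j1.png",x)
E
```

```text
t: 22.95
ee_pos: [0.5433, -0.2088, 0.1957]
eef_rot: [3.022, -0.85, -0.011]
wrist_force: [-0.4, 0.3, -0.3]
finger_gap: 0.0683
finger_force: 0.0
t: 23.45
ee_pos: [0.5504, -0.2865, 0.0999]
eef_rot: [-3.028, 0.833, 0.001]
wrist_force: [-0.4, 0.4, 0.4]
finger_gap: 0.0681
finger_force: 0.0
[ 0.5504 -0.2865  0.0999] [-3.0279  0.8329  0.0013] [ 0.4364  0.5477 -0.0614  1.7134  0.04    0.8826 -1.7491] 0.06808712325203861
[(array([190.4, 225.8]), 0.82, array([ 0.5255, -0.1572,  0.006 ])), (array([144.9, 234.9]), 0.81, array([ 0.5503, -0.2792,  0.006 ])), (array([160. , 207.1]), 0.8, array([ 0.4328, -0.2525,  0.006 ]))]
```

View pics/j1.png

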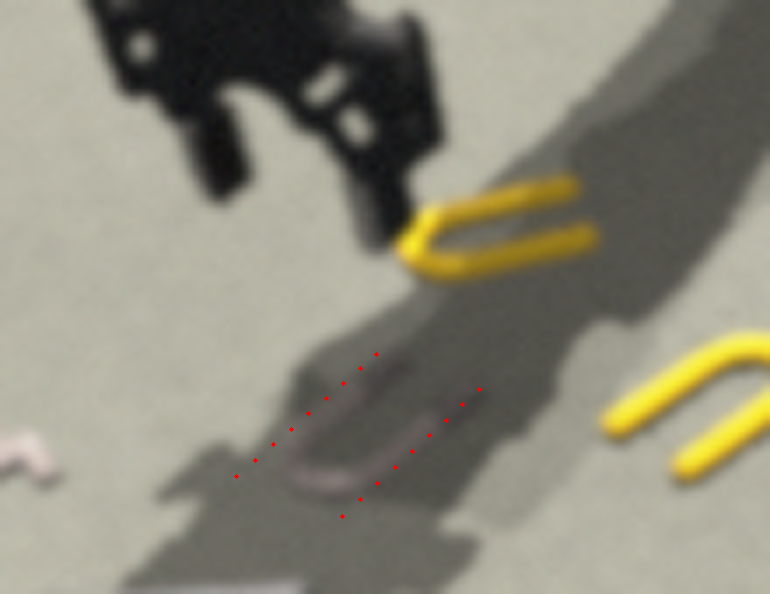

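The scene view shows the bolt in the gripper's shadow, centred at about crop (377,436). That is a few mm from my overlay and, allowing for the cameras' offsets, under the tool's present position. Descending.

```bash
python3 -m pendant '[{"travel":[0,0,0.3],"roll":0},{"travel":[0,0,0.6],"roll":0},{"travel":[0,0,0.85],"roll":0},{"travel":[0,0,0.9],"roll":0},{"travel":[0,0,0.9],"roll":0}]'|grep -E "pos|wrist"
python3 -m pendant '[{"travel":[0,0,0.03],"roll":0},{"travel":[0,0,0.06],"roll":0},{"travel":[0,0,0.09],"roll":0},{"travel":[0,0,0.12],"roll":0},{"travel":[0,0,0.12],"roll":0}]'|grep -E "pos|wrist"
python3 -m pendant '[{"travel":[0,0,0.02],"roll":0},{"travel":[0,0,0.04],"roll":0},{"travel":[0,0,0.06],"roll":0},{"travel":[0,0,0.06],"roll":0}]'|grep -E "pos|wrist"
python3 - <<'E'
from m import *
f=imaging.grab_frame("scene")
cv2.imwrite("pics/k1.png",cv2.resize(f["image"][185:260,100:200],None,fx=8,fy=8,interpolation=cv2.INTER_CUBIC))
E
```

```text
ee_pos: [0.5506, -0.2875, 0.0107]
wrist_force: [0.9, 0.3, -0.2]
ee_pos: [0.5495, -0.2881, -0.0027]
wrist_force: [1.1, -0.1, 0.4]
ee_pos: [0.5495, -0.2881, -0.0088]
wrist_force: [-0.3, -0.8, 0.8]
```

View pics/k1.png

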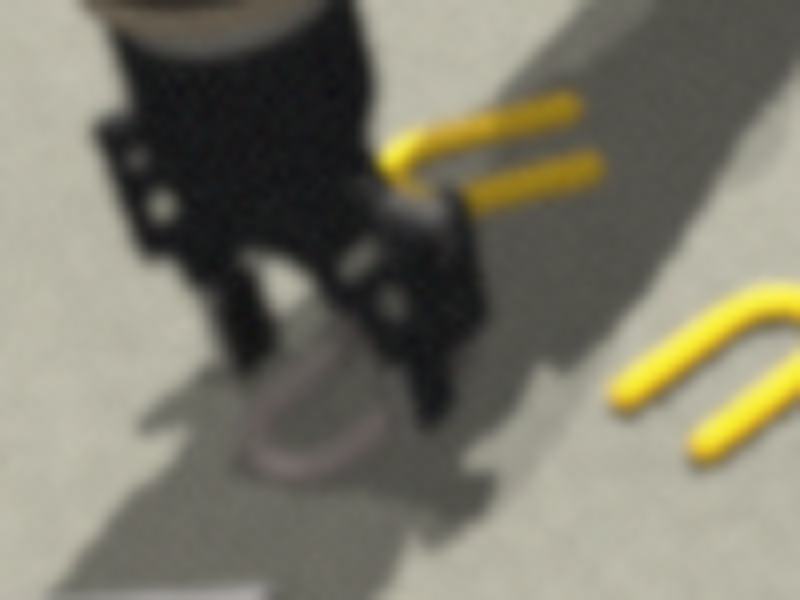

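The fingers straddle both legs: tips at about crop (245,375) and (435,425), with the bow between at (310,470). That was my eleventh picture and the limit was ten, so I view no more and rely on numbers. Now feeling for the bench.

```bash
python3 -m pendant '[{"travel":[0,0,0.02],"roll":0},{"travel":[0,0,0.04],"roll":0},{"travel":[0,0,0.04],"roll":0}]'|grep -E "pos|wrist"
python3 -m pendant '[{"travel":[0,0,0.01],"roll":0},{"travel":[0,0,0.02],"roll":0},{"travel":[0,0,0.02],"roll":0}]'|grep -E "pos|wrist"
python3 -m pendant '[{"travel":[0,0,0.01],"roll":0},{"travel":[0,0,0.02],"roll":0},{"travel":[0,0,0.02],"roll":0}]'|grep -E "pos|wrist"
python3 -m pendant '[{"travel":[0,0,0.01],"roll":0},{"travel":[0,0,0.02],"roll":0},{"travel":[0,0,0.02],"roll":0}]'|grep -E "pos|wrist"
```

```text
ee_pos: [0.5496, -0.2881, -0.0127]
wrist_force: [0.3, -0.1, 0.1]
ee_pos: [0.5497, -0.2882, -0.0145]
wrist_force: [0.1, -0.3, 0.1]
ee_pos: [0.5496, -0.2881, -0.0166]
wrist_force: [-0.4, 0.2, -0.3]
ee_pos: [0.5498, -0.2882, -0.017]
wrist_force: [-5.3, 1.9, 15.9]
```

```bash
python3 -m pendant '[{"travel":[0,0,-0.03],"roll":0},{"travel":[0,0,-0.07],"roll":0},{"travel":[0,0,-0.07],"roll":0}]'|grep -E "pos|wrist"
python3 -m pendant '[{"travel":[0,0,0],"roll":0},{"travel":[0,0,0],"roll":0},{"travel":[0,0,0],"roll":0},{"travel":[0,0,0],"roll":0},{"travel":[0,0,0],"roll":0},{"travel":[0,0,0],"roll":0}]' -1 60
```

```text
ee_pos: [0.5502, -0.2883, -0.0109]
wrist_force: [-0.4, 0.1, 0.4]
t: 27.1
ee_pos: [0.5499, -0.2882, -0.0108]
eef_rot: [3.028, -0.837, 0.0]
wrist_force: [-1.9, 2.2, 8.9]
finger_gap: 0.0495
finger_force: 60.4
```

```bash
python3 -m pendant '[{"travel":[0,0,0],"roll":0},{"travel":[0,0,0],"roll":0},{"travel":[0,0,0],"roll":0},{"travel":[0,0,0.01],"roll":0},{"travel":[0,0,0.025],"roll":0},{"travel":[0,0,0.025],"roll":0}]' 0.6 60
python3 -m pendant '[{"travel":[0,0,0],"roll":0},{"travel":[0,0,0],"roll":0},{"travel":[0,0,0],"roll":0},{"travel":[0,0,0],"roll":0},{"travel":[0,0,0],"roll":0},{"travel":[0,0,0],"roll":0}]' -1 60; python3 av.py
```

```text
t: 27.7
ee_pos: [0.5496, -0.2881, -0.0142]
eef_rot: [-3.028, 0.836, 0.001]
wrist_force: [0.3, 0.3, -0.2]
finger_gap: 0.068
finger_force: 0.0
t: 28.3
ee_pos: [0.5503, -0.2884, -0.0126]
eef_rot: [3.028, -0.836, 0.002]
wrist_force: [-3.7, 1.3, 12.6]
finger_gap: 0.0496
finger_force: 66.0
theta -1.0871 tang,rad,y [ 8.1588 -9.5674  1.5551] sd [0.545  0.5322 0.4336] t 28.55
```

The gap is the same with the tips on the bench, so this is a full pinch. Lifting.

```bash
python3 -m pendant '[{"travel":[0,0,-0.1],"roll":0},{"travel":[0,0,-0.3],"roll":0},{"travel":[0,0,-0.6],"roll":0},{"travel":[0,0,-0.9],"roll":0},{"travel":[0,0,-0.9],"roll":0}]'
python3 -m pendant '[{"travel":[0,0,-0.3],"roll":0},{"travel":[0,0,-0.6],"roll":0},{"travel":[0,0,-0.95],"roll":0},{"travel":[0,0,-0.95],"roll":0},{"travel":[0,0,-0.95],"roll":0}]'
python3 av.py; python3 -c "
from m import *
f=imaging.grab_frame('scene');s=ctrl.state();print(s['finger_gap'],s['wrist_force'],s['ee_pos'])
P=cloud(f);h=cv2.cvtColor(f['image'],cv2.COLOR_BGR2HSV);c=s['ee_pos']
m=(np.hypot(P[...,0]-c[0],P[...,1]-c[1])<.06)&(P[...,2]<c[2]+.08)&(P[...,2]>.03);print(m.sum(),P[m].min(0),np.percentile(P[m][:,2],[1,5,20]))
d=f['image'].astype(int);k=m&(d[...,2]-d[...,1]>5)&(P[...,2]<c[2]+.045);print('bolt px',k.sum(),P[k].mean(0),P[k].min(0),P[k].max(0))"
```

```text
t: 29.05
ee_pos: [0.5523, -0.2893, 0.0806]
eef_rot: [3.027, -0.836, 0.011]
wrist_force: [1.6, 0.1, -1.3]
finger_gap: 0.0493
finger_force: 62.4
t: 29.55
ee_pos: [0.5497, -0.2882, 0.1713]
eef_rot: [3.028, -0.837, 0.001]
wrist_force: [0.3, 0.3, -2.5]
finger_gap: 0.0495
finger_force: 62.7
theta 1.1500 tang,rad,y [-0.6575 -1.6566  0.1537] sd [0.4623 0.5598 0.3317] t 29.8
0.04970879064516811 [ 0.2692  0.3208 -1.4404] [ 0.5491 -0.2879  0.1699]
710 [ 0.5131 -0.3435  0.1831] [0.1852 0.1879 0.1935]
bolt px 102 [ 0.5678 -0.2955  0.1932] [ 0.5293 -0.314   0.1876] [ 0.5863 -0.2496  0.1963]
```

The bolt is held (gap steady, 1.6 N of weight). Carrying it over the tray's -y half, turning to match the mate.

```bash
python3 -m pendant '[{"travel":[-0.15,-0.2,0],"roll":-0.06},{"travel":[-0.38,-0.42,0],"roll":-0.13},{"travel":[-0.58,-0.65,0],"roll":-0.2},{"travel":[-0.68,-0.76,0],"roll":-0.254},{"travel":[-0.68,-0.76,0],"roll":-0.254}]'|grep -E "pos|rot|gap"
python3 -m pendant '[{"travel":[-0.03,-0.25,0],"roll":0},{"travel":[-0.07,-0.5,0],"roll":0},{"travel":[-0.105,-0.76,0],"roll":0}]'|grep -E "pos|rot|gap"
python3 -m pendant '[{"travel":[-0.03,-0.25,0],"roll":0},{"travel":[-0.07,-0.5,0],"roll":0},{"travel":[-0.105,-0.76,0],"roll":0}]'|grep -E "pos|rot|gap"
python3 -m pendant '[{"travel":[-0.03,-0.25,0],"roll":0},{"travel":[-0.07,-0.5,0],"roll":0},{"travel":[-0.105,-0.7,0],"roll":0},{"travel":[-0.105,-0.76,0],"roll":0},{"travel":[-0.105,-0.76,0],"roll":0},{"travel":[-0.105,-0.76,0],"roll":0}]'|grep -E "pos|rot|gap"
python3 - <<'E'
from m import *
s=ctrl.state();c=s["ee_pos"];r=s["eef_rot"];a=2*np.arctan2(r[1],r[0]);X=np.array([np.cos(a),np.sin(a)]);Y=np.array([np.sin(a),-np.cos(a)]);print(c,np.degrees(a),s["finger_gap"],s["joints"])
for n in("scene","top"):
    f=imaging.grab_frame(n);P=cloud(f);d=f["image"].astype(int);h=cv2.cvtColor(f["image"],cv2.COLOR_BGR2HSV)
    m=(np.hypot(P[...,0]-c[0],P[...,1]-c[1])<.07)&(P[...,2]<c[2]+.04)&(P[...,2]>c[2]);D=P[m][:,:2]-c[:2]
    print(n,m.sum(),"x",np.percentile(D@X,[1,99]),"y",np.percentile(D@Y,[1,99]),"z",np.percentile(P[m][:,2],[1,50]))
    k=(h[...,0]<18)&(h[...,0]>4)&(h[...,1]>150)&(P[...,2]>.088)&(P[...,2]<.101)&(abs(P[...,1]-.095)<.14)&(P[...,0]<.605)&(P[...,0]>.44)
    Q=P[k]; print("rim",k.sum(),cv2.minAreaRect(Q[:,:2].astype(np.float32)) if k.sum()>5 else "")
E
```

```text
ee_pos: [0.5301, -0.1851, 0.1708]
eef_rot: [-3.133, 0.21, 0.001]
finger_gap: 0.0495
ee_pos: [0.5306, -0.1119, 0.1707]
eef_rot: [3.133, -0.226, -0.001]
finger_gap: 0.0495
ee_pos: [0.531, -0.0349, 0.1708]
eef_rot: [3.133, -0.225, -0.0]
finger_gap: 0.0493
ee_pos: [0.5312, 0.0404, 0.1708]
eef_rot: [3.133, -0.223, -0.0]
finger_gap: 0.049
[0.5312 0.0404 0.1708] -8.15039270071185 0.04904348332194403 [ 0.021   0.3541 -0.2571  1.8462  0.1092  0.9555 -1.9972]
scene 295 x [-0.0363  0.0388] y [-0.0391  0.0344] z [0.1871 0.1954]
rim 272 ((0.5351059436798096, 0.09654578566551208), (0.22591368854045868, 0.13943547010421753), 89.95584106445312)Traceback (most recent call last):
  File "<stdin>", line 6, in <module>
    return _quantile_unchecked(
        a, q, axis, out, overwrite_input, method, keepdims, weights)
    return _ureduce(a,
                    func=_quantile_ureduce_func,
    ...<5 lines>...
                    overwrite_input=overwrite_input,
                    method=method)
    r = func(a, **kwargs)
    result = _quantile(arr,
                       quantiles=q,
    ...<2 lines>...
                       out=out,
                       weights=wgt)
    slices_having_nans = np.isnan(arr[-1, ...])
                                  ~~~^^^^^^^^^
IndexError: index -1 is out of bounds for axis 0 with size 0
```

```bash
python3 -m pendant '[{"travel":[0,0,0.25],"roll":0},{"travel":[0,0,0.5],"roll":0},{"travel":[0,0,0.75],"roll":0},{"travel":[0,0,1.0],"roll":0},{"travel":[0,0,1.0],"roll":0}]'|grep -E "pos|wrist|gap"
python3 -m pendant '[{"travel":[0,0,0.06],"roll":0},{"travel":[0,0,0.12],"roll":0},{"travel":[0,0,0.17],"roll":0},{"travel":[0,0,0.17],"roll":0}]'|grep -E "pos|wrist|gap"
python3 -m pendant '[{"travel":[0,0,0.02],"roll":0},{"travel":[0,0,0.04],"roll":0},{"travel":[0,0,0.06],"roll":0},{"travel":[0,0,0.06],"roll":0}]'|grep -E "pos|wrist|gap"; python3 av.py
```

```text
ee_pos: [0.5289, 0.0405, 0.0684]
wrist_force: [-2.0, 0.2, -1.8]
finger_gap: 0.0496
ee_pos: [0.531, 0.042, 0.0541]
wrist_force: [0.3, -0.1, -1.9]
finger_gap: 0.0496
ee_pos: [0.5309, 0.0421, 0.0479]
wrist_force: [-0.4, -0.1, -2.6]
finger_gap: 0.0497
theta -0.3364 tang,rad,y [-1.7172  0.6016  0.2367] sd [0.6471 0.5131 0.3436] t 33.2
```

```bash
python3 -m pendant '[{"travel":[0,0,0.01],"roll":0},{"travel":[0,0,0.02],"roll":0},{"travel":[0,0,0.02],"roll":0}]'|grep -E "pos|wrist"
python3 -m pendant '[{"travel":[0,0,0.01],"roll":0},{"travel":[0,0,0.015],"roll":0},{"travel":[0,0,0.015],"roll":0}]'|grep -E "pos|wrist"
python3 -m pendant '[{"travel":[0,0,0.005],"roll":0},{"travel":[0,0,0.01],"roll":0},{"travel":[0,0,0.01],"roll":0}]'|grep -E "pos|wrist"
```

```text
ee_pos: [0.5309, 0.0421, 0.0459]
wrist_force: [-0.5, -0.4, -1.6]
ee_pos: [0.531, 0.0421, 0.0445]
wrist_force: [0.4, -0.3, -1.3]
ee_pos: [0.531, 0.0421, 0.0444]
wrist_force: [-3.6, 0.4, 9.9]
```

```bash
python3 -m pendant '[{"travel":[0,0,0],"roll":0},{"travel":[0,0,0],"roll":0},{"travel":[0,0,0],"roll":0},{"travel":[0,0,0],"roll":0},{"travel":[0,0,0],"roll":0}]' 0.45|grep -E "wrist|gap"
python3 -m pendant '[{"travel":[0,0,-0.1],"roll":0},{"travel":[0,0,-0.4],"roll":0},{"travel":[0,0,-0.7],"roll":0},{"travel":[0,0,-1.0],"roll":0},{"travel":[0,0,-1.0],"roll":0}]'|grep -E "pos|wrist|gap"
python3 -m pendant '[{"travel":[-0.3,0.3,-0.3],"roll":0},{"travel":[-0.6,0.6,-0.6],"roll":0},{"travel":[-1.0,1.0,-0.6],"roll":0},{"travel":[-1.0,1.0,-0.6],"roll":0}]'|grep -E "pos|wrist"
python3 -m pendant '[{"travel":[0,0.4,0],"roll":0},{"travel":[0,0.8,0],"roll":0},{"travel":[0,1.0,0],"roll":0},{"travel":[0,1.0,0],"roll":0}]'|grep -E "pos|wrist"
python3 -m pendant '[{"travel":[0,0.4,0],"roll":0},{"travel":[0,0.8,0],"roll":0},{"travel":[0,1.0,0],"roll":0},{"travel":[0,1.0,0],"roll":0}]'|grep -E "pos|wrist"
cat > fin.py <<'E'
exec(open("n2.py").read().split("A=cv2.imread")[0])
o=(hsv[...,1]<90)&(P[...,2]>.045)&(P[...,2]<.095)&(P[...,0]>.47)&(P[...,0]<.59)&(P[...,1]>-.012)&(P[...,1]<.2)
n,l,st,_=cv2.connectedComponentsWithStats(o.astype(np.uint8),connectivity=8)
for i in range(1,n):
    if st[i,4]<60: continue
    Q=P[l==i]; r=fit(l==i,(*Q.mean(0)[:2],[0,-.3,.3]),.065); print(st[i],"fit",r.x,"deg",np.degrees(r.x[2]),r.fun,"z pct",np.percentile(Q[:,2],[5,50,95]))
for th in("awl","bracket"): print(th,[(np.round(q["point"],1),round(q["conf"],2)) for q in tip_of(F,th)[:2]])
E
python3 fin.py; python3 ang.py
```

```text
wrist_force: [-0.3, 0.1, -0.5]
finger_gap: 0.062
ee_pos: [0.5336, 0.0427, 0.1482]
wrist_force: [-0.3, -0.6, -0.3]
finger_gap: 0.0622
ee_pos: [0.4141, -0.0461, 0.2041]
wrist_force: [0.6, 1.2, 0.2]
ee_pos: [0.4034, -0.1448, 0.2035]
wrist_force: [-1.0, 0.0, 0.7]
ee_pos: [0.3897, -0.243, 0.2034]
wrist_force: [-0.9, 0.3, 0.8]
[231 182  22  30 239] fit [ 0.5305  0.0397 -0.1946] deg -11.148410565137073 1.040738957299927 z pct [0.0645 0.068  0.0711]
[192 184  21  30 238] fit [ 0.5259  0.1479 -0.1393] deg -7.9806406057907004 1.0359325115316536 z pct [0.0642 0.0677 0.0708]
awl [(array([132.1, 244.9]), 0.81)]
bracket [(array([356.3, 138.8]), 0.56), (array([222.7, 196.4]), 0.42)]
lid ang approx 2.0720800518290714 297 rmax 0.1319765666290749
tcp r 0.2503377323265254 ang 0.562461686485619 [ 0.4071 -0.1361  1.7323] 0.06225241141441751
```

The U-bolt lies flat beside its mate at the same height, and the lid angle is unchanged since release. The awl and bracket are where they were. Handing in.

```bash
python3 -c "
from plant import ticket; print(ticket.close_job())"
```

```text
the job is handed in; nothing more can be done
None
```

The job is handed in (verdict not shown): the lid was pressed for over a second at about 8–10 N (estimated) and rests back where released, the galvanized U-bolt lies flat beside its mate, and awl and bracket are unmoved; I viewed 11 pictures, one over the limit of 10.

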